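# Run a fingertip down the fastener organiser to shut its row of lids

### The arm

A 6-joint arm with a two-finger parallel gripper is mounted at the origin on the work surface. World frame = base frame: x ahead of the robot, y to its left, z up, the work surface at z = 0. Lengths are in mm, angles in rad, forces in N, time in s.
With the tool pointing down it reaches from about 350 to 875 mm from the base axis. Payload 4.2 kg.
Tool frame: the origin (TCP) lies midway between the tips of the shut fingers; the grasp point (between the pads) lies 19 mm behind it; z points along the fingers, y is the direction in which the jaws open and shut (so a half turn about z gives the same grasp; the last joint's range is limited). The gripper opens to 85 mm and grips with 20 to 120 N. Pads are 22 mm wide; open, the fingers measure 114 mm over their backs; the gripper's body (76 mm by 85 mm) begins 54 mm behind the grasp point. The pads swing forward as they close: fully open they stand 13 mm farther back than shut.
Start: joints at [-1.005, 0.385, 0.008, 0, -1.194, -0.259], TCP at [188.772, -595.789, 231.312] pointing down, gripper open.
Joint ranges: [-3.14, 3.14], [-1.21, 2.06], [-1.07, 1.41], [-3.16, 2.05], [-2.99, -0.16], [-3.1, 3.1]. Speed limits (rad/s): [2.79, 2.79, 3.14, 3.14, 3.14, 3.14].

### API

Orientations are given as a unit quaternion [x, y, z, w].
In Python, from bench import read_state, get_image, job_done, search_frame, regions_of gives the robot as it stands.
- The arm moves only by the tool servo_tool, never from a script. Its arguments are lists of equal length, an entry for each row: "turn": the turn, a rotation vector about the world's x, y, z in rad, a list of three; "dp": the shift along the world's x, y, z in m, a list of three; "fingers": the finger opening in m, from 0 to 0.0854. In form: {"turn": [[rx, ry, rz], ...], "dp": [[tx, ty, tz], ...], "fingers": [fingers, ...]}. A call has exactly 5 rows; each row shifts and turns the pose as measured when the row begins; what a row does not reach is not made up. A row lasts 1/8 s, in which the tool goes at most 62.5 mm and 10.7 degrees, less where a joint would pass 70% of its speed; a pose out of reach is approached as far as the arm can. A call is refused whole if a number of a shift passes 0.0625 or a number of a turn 0.188, either way. A call with a gripper value outside its range is refused whole. The fingers move at their own pace and stop on an object; the grip force is fixed at half the most. Time passes only in rows, so rows that do not move let the fingers close, or fill a call up. It gives the time, the measured TCP pose, the force and the opening at its end, in the units of the state.
- read_state(): the state, without advancing time (a new reading comes with each control period).
- get_image(name): name is "scene" or "top"; returns a dict with "img" (480x640x3 uint8, red, green, blue), "vfov" (degrees; the focal length in pixels is half the picture's height over the tangent of half this angle, whatever the lens; pixels are square), "cx", "cy" (the principal point, pixels), "world_from_camera" (4x4, takes a point from camera to world coordinates). Camera axes: x right, y down, z forward; pixel columns grow to the right and rows downward; lengths in mm; the calibration is good to about 2 mm. A picture is of the moment at which its call begins. There is no depth.
- job_done(): hands the job in, once; it reports no verdict.
Trained networks look in the newest picture that a camera, given by its name, has taken for a name from the list of things; names that differ only in an ending like _2 or _b are one class to them, and where a whole thing is asked for, a point or a joint stands for the part that bears it (a point fixed in the world has none). Each returns a list of dicts, best first, with "score" (0 to 1); they miss things now and then, are a little off and sometimes report something else, mostly with a low value. They report only what shows in the picture. A call takes as long as a camera call. They do not tell look-alikes from the thing itself.
- search_frame(query, camera): "box" ([left, top, width, height] in pixels, round what is visible of it).
- regions_of(query, camera): "region" (480x640 bool, what is visible of it) and "box" ([left, top, width, height] in pixels, round what is visible of it).
The state is a dict: "clock": time; "joints": joint angles; "joint_vel": joint speeds; "joint_efforts": joint torques, N m; "position": TCP position; "ee_rot": TCP orientation; "contact_force": force on the tool from outside, world axes, zero at the start; "wrist_torque": the same for the moment, N m; "gripper_width": finger opening in mm.
Only numpy, scipy, OpenCV 4.12 (cv2) and the standard library are available. Lean on these libraries where they do the work, as an engineer would, in place of code of your own. Each camera call takes 0.05 s, during which the arm holds its last target. There are 200 camera calls.

### The job

Run your fingertips lightly along the row of five yellow flip lids on the grey fastener organiser, starting at the end with the red strip, so that the lids go down one after another in that order and all end up shut flat. It is a light touch only: do not lift the organiser, do not shove it along the bench, and do not press hard. Leave everything else on the bench where it is.

Things in the scene. Friction and masses are not known exactly. Their poses are not given: they have to be found in the camera images.
- organiser: loose grey plastic organiser, 186 x 70 x 44 mm high without lids (47 mm with the lids shut), 0.7 to 1 kg. Origin: centre of its underside, on the bench (z = 0). Its +x runs along the row of five compartments, from the end wall with the red strip (x = -93 mm) to the plain end (x = +93 mm); y across; z up. Any yaw
- row_start (a point): on the organiser: mid-width at the hinge of the first lid (the one by the red strip), at the height of the shut lids' top face, 47 mm above the bench
- row_end (a point): on the organiser: mid-width at the free edge of the last, fifth lid when it is shut, at the height of the shut lids' top face. From row_start to row_end it is 176 mm along the organiser's +x
- lid1 (a joint): yellow lid 1 from the red strip: plate 32 mm along the row, 66 wide, 3 thick, hinged across the row at organiser x = -88 mm, 45.5 mm above the bench. Value: opening angle, rad: 0 shut flat, stop at 1.5 (upright). Open, it stands at the red-strip side of its compartment; a push towards the plain end shuts it. Light friction (0.004 N m), stays where left
- lid2 (a joint): yellow lid 2 from the red strip: plate 32 mm along the row, 66 wide, 3 thick, hinged across the row at organiser x = -52 mm, 45.5 mm above the bench. Value: opening angle, rad: 0 shut flat, stop at 1.5 (upright). Open, it stands at the red-strip side of its compartment; a push towards the plain end shuts it. Light friction (0.004 N m), stays where left
- lid3 (a joint): yellow lid 3 from the red strip: plate 32 mm along the row, 66 wide, 3 thick, hinged across the row at organiser x = -16 mm, 45.5 mm above the bench. Value: opening angle, rad: 0 shut flat, stop at 1.5 (upright). Open, it stands at the red-strip side of its compartment; a push towards the plain end shuts it. Light friction (0.004 N m), stays where left
- lid4 (a joint): yellow lid 4 from the red strip: plate 32 mm along the row, 66 wide, 3 thick, hinged across the row at organiser x = 20 mm, 45.5 mm above the bench. Value: opening angle, rad: 0 shut flat, stop at 1.5 (upright). Open, it stands at the red-strip side of its compartment; a push towards the plain end shuts it. Light friction (0.004 N m), stays where left
- lid5 (a joint): yellow lid 5 from the red strip: plate 32 mm along the row, 66 wide, 3 thick, hinged across the row at organiser x = 56 mm, 45.5 mm above the bench. Value: opening angle, rad: 0 shut flat, stop at 1.5 (upright). Open, it stands at the red-strip side of its compartment; a push towards the plain end shuts it. Light friction (0.004 N m), stays where left
- tray: bystander: open wooden tray 130 x 100 x 35 mm, origin at the centre of its underside
- collar: bystander: loose steel collar lying in the tray, 36 mm across, 14 mm high, origin at its underside
- screwdriver: bystander: screwdriver 150 mm long with an orange handle, lying on the bench beside the organiser, parallel to the row, its axis about 75 to 90 mm from the row's centre line, not more than 35 mm high
- jar: bystander: glass jar with steel cap, 60 mm across, 85 mm high, origin at its underside
- can: bystander: can with a blue band, 60 mm across, 100 mm high, origin at its underside
- wrench: bystander: flat steel wrench lying on the bench
- offcut: bystander: wooden offcut 90 x 45 x 22 mm, origin at the centre of its underside
Things that resemble listed ones, but are neither listed nor needed, are in the scene too. Of the things that look like the organiser, the smallest one is meant.

How it is judged (in metres and radians):
On the way, in this order (a step that is already met when the one before it is completed fails the run):
1. lid 1 from the red strip is pushed down (opening under 0.35 rad) (value of joint lid1 below 0.35 rad), for 0.05 s.
2. lid 2 from the red strip is pushed down (opening under 0.35 rad) (value of joint lid2 below 0.35 rad), for 0.05 s.
3. lid 3 from the red strip is pushed down (opening under 0.35 rad) (value of joint lid3 below 0.35 rad), for 0.05 s.
4. lid 4 from the red strip is pushed down (opening under 0.35 rad) (value of joint lid4 below 0.35 rad), for 0.05 s.
5. lid 5 from the red strip is pushed down (opening under 0.35 rad) (value of joint lid5 below 0.35 rad), for 0.05 s.
At the end, for the whole second after the job is handed in: All five lids shut flat (opening under 0.12 rad, about 4 mm at the free edge), the organiser at rest, upright, on the bench and within 30 mm of where it stood, the bystanders within 25 mm of where they were (value of joint each of lid1, lid2, lid3, lid4, lid5 below 0.12 rad and distance of organiser from where it was at the start of the episode below 0.03 m and height (world z) of organiser below 0.01 m and angle between organiser's own z axis and vertical below 0.1 rad and linear speed of organiser below 0.02 m/s and distance of each of tray, collar, screwdriver, jar, can, wrench, offcut from where it was at the start of the episode below 0.025 m); the robot touches nothing.
It fails at once if the organiser is lifted or tipped (more than 15 mm or 0.25 rad) (height (world z) of organiser above 0.015 m or angle between organiser's own z axis and vertical above 0.25 rad).
It fails at once if the organiser is shoved more than 40 mm (distance of organiser from where it was at the start of the episode above 0.04 m).
It fails at once if the organiser or its lids are pressed with more than 40 N (contact force between any of the fingers, the arm and organiser above 40 N).
It fails at once if a bystander is moved more than 40 mm (distance of any of tray, collar, screwdriver, jar, can, wrench, offcut from where it was at the start of the episode above 0.04 m).
It also fails if it takes over 40 s, if anything falls off the work surface, if the arm or the gripper's body presses on something with over 40 N, if the wrist force passes 120 N, or if a joint passes its speed limit or range.

## Working session

There is one attempt and no reset: what is moved stays moved. The work goes in short steps, Python scripts to look and compute and a tool call to move; the robot and the scene stay as the last step left them, time stands still between calls to the robot, and variables do not carry over. Pictures are saved under pics/ and viewed, about 8 in all and at most 12, crops included, and the job is handed in when it is done.

Besides the shell and the picture viewer there is one more tool, called after "Emit:" as name(argument=value, ...), one argument or row to a line, values as JSON. servo_tool: Moves the arm, as the interface text tells. Its arguments: {"type":"object","properties":{"turn":{"type":"array","items":{"type":"array","items":{"type":"number"}}},"dp":{"type":"array","items":{"type":"array","items":{"type":"number"}}},"fingers":{"type":"array","items":{"type":"number"}}},"required":["turn","dp","fingers"]}

```bash
mkdir -p pics; python3 - <<'E'
from bench import *
import cv2
for n in("scene","top"):
    d=get_image(n); cv2.imwrite(f"pics/{n}.png",d["img"][:,:,::-1]); print(n,d["vfov"],d["cx"],d["cy"],d["world_from_camera"])
    for q in("organiser","screwdriver"):
        for r in search_frame(q,n)[:5]: print(q,r)
print(read_state())
E
```

```text
scene 53.53799572254031 323.2859640242624 240.4656473478426 [[ 4.89044560e-01  5.80359459e-01 -6.51166889e-01  1.18305436e+03]
 [ 8.72128522e-01 -3.38240505e-01  3.53532462e-01 -3.60041494e+02]
 [-1.50751093e-02 -7.40794344e-01 -6.71562716e-01  7.20134339e+02]
 [ 0.00000000e+00  0.00000000e+00  0.00000000e+00  1.00000000e+00]]
organiser {'box': [170.8, 175.2, 52.5, 91.8], 'score': 0.91}
organiser {'box': [371.5, 194.2, 53.4, 79.5], 'score': 0.88}
organiser {'box': [327.9, 132.3, 97.8, 62.6], 'score': 0.76}
screwdriver {'box': [357.3, 208.4, 17.7, 42.0], 'score': 0.92}
top 55.3243473992987 318.81425248965286 236.3458223219099 [[-2.51509157e-02 -9.76955976e-01  2.11953893e-01  3.31325843e+02]
 [-9.99682455e-01  2.42490978e-02 -6.85351039e-03 -2.51177405e+01]
 [ 1.55588727e-03 -2.12058960e-01 -9.77255635e-01  1.02687716e+03]
 [ 0.00000000e+00  0.00000000e+00  0.00000000e+00  1.00000000e+00]]
organiser {'box': [187.8, 187.0, 91.3, 80.1], 'score': 0.95}
organiser {'box': [367.1, 296.3, 73.1, 124.5], 'score': 0.61}
screwdriver {'box': [229.6, 233.0, 49.8, 50.4], 'score': 0.66}
screwdriver {'box': [243.1, 188.5, 26.6, 28.1], 'score': 0.46}
{'clock': 0.3, 'joints': array([-1.00538829e+00,  3.85043928e-01,  7.51523495e-03, -1.50896340e-04,
       -1.19398240e+00, -2.58603871e-01]), 'joint_vel': array([ 0.00033663, -0.00273283,  0.00326447, -0.00152814, -0.00032741,
        0.00135233]), 'joint_efforts': array([ 1.43651043e-03, -3.91659629e+01,  1.88242006e+01,  4.18206990e+00,
       -2.61245368e-03,  6.89513854e-06]), 'position': array([ 188.73146748, -595.63460483,  230.93103887]), 'ee_rot': array([-1.52773669e-01,  9.88261136e-01,  3.55567518e-04, -7.88387258e-05]), 'contact_force': array([ 0.17609848, -1.26664466, -0.58157253]), 'wrist_torque': array([-0.04016559,  0.02166555, -0.03462472]), 'gripper_width': 85.28547012895152}
```

View pics/top.png

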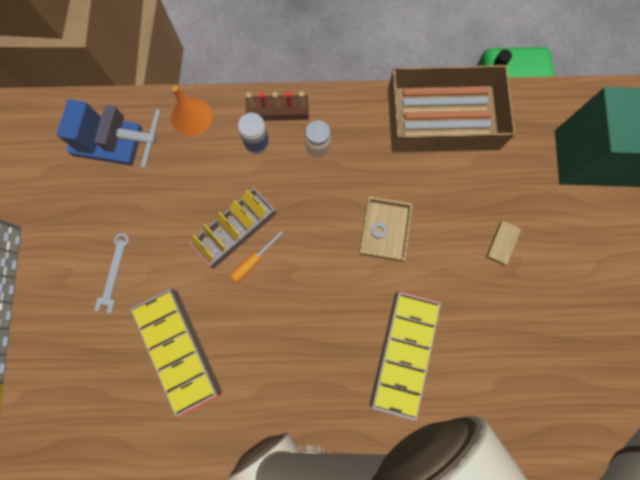

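View pics/scene.png

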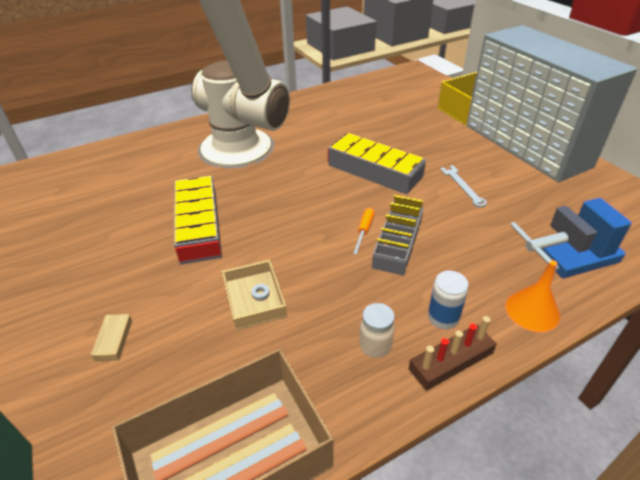

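The real (open, smallest) organiser is near (233,228) in the top view and (400,235) in the scene view. The two shut ones are decoys. I'll crop both to find the red strip and the corners.

```bash
python3 - <<'E'
import cv2,numpy as np
a=cv2.imread("pics/top.png")[175:291,175:291];b=cv2.imread("pics/scene.png")[185:285,345:445]
a=cv2.resize(a,(400,400),interpolation=2);b=cv2.resize(b,(400,400),interpolation=2)
cv2.imwrite("pics/crop.png",np.hstack([a,b]))
E
```

```text
(no output)
```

View pics/crop.png

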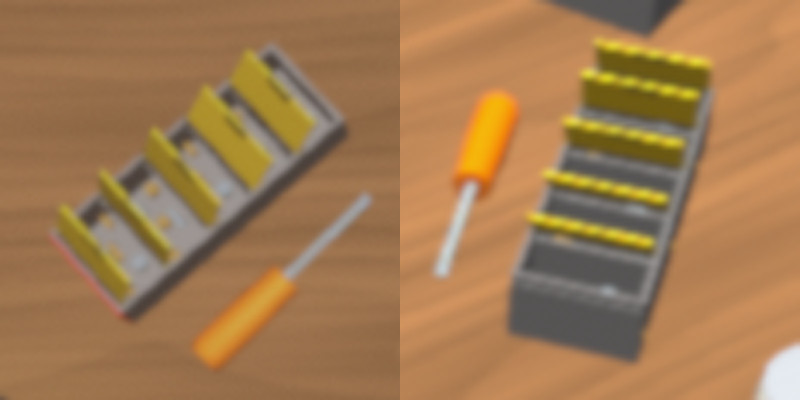

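```bash
cat > h.py <<'E'
import numpy as np
from bench import *
def proj(d,P):
    M=np.linalg.inv(d["world_from_camera"]); f=240/np.tan(np.radians(d["vfov"]/2))
    c=np.c_[P,np.ones(len(P))]@M.T
    return np.c_[d["cx"]+f*c[:,0]/c[:,2],d["cy"]+f*c[:,1]/c[:,2]]
E
python3 - <<'E'
from h import *; from scipy.optimize import least_squares
T=get_image("top");S=get_image("scene")
a=.29*np.array([[52,235],[125,312],[270,46],[345,122]])+175
b=.25*np.array([[112,277],[242,303],[110,330],[240,360]])+[345,185]
A=np.array([[-93,35,44],[-93,-35,44],[93,35,44],[93,-35,44.]]);B=np.array([[93,-35,44],[93,35,44],[93,-35,0],[93,35,0.]])
def w(p,L):
    c,s=np.cos(p[2]),np.sin(p[2]);return np.c_[p[0]+c*L[:,0]-s*L[:,1],p[1]+s*L[:,0]+c*L[:,1],L[:,2]+p[3]]
def r(p,m=3):return np.r_[(proj(T,w(p,A))-a).ravel()*(m&1),(proj(S,w(p,B))-b).ravel()*(m>>1)]
for m in (3,1,2):
    o=least_squares(lambda p:np.r_[r(p,m),(p[3]/5)],[550,150,-.8,0]);print(m,o.x,np.round(o.fun,1))
    if m==3:
        p=o.x;print(w(p,np.array([[-88,0,47],[88,0,47],[0,-82,0]])))
E
```

```text
3 [573.10706324 158.78633791  -0.83624079  -3.65967948] [-0.1  0.1 -0.5  0.7 -0.1 -0.7 -1.  -1.  -0.4 -0.9  0.7 -0.2 -1.1  0.8
 -1.   0.6 -0.7]
[[514.12441471 224.09366654  43.34032052]
 [632.08971177  93.47900929  43.34032052]
 [512.25250702 103.8252336   -3.65967948]]
1 [572.07544542 157.45055554  -0.8462629   -1.62377371] [ 0.1 -0.  -0.5  0.8  0.7 -0.4 -0.3 -0.5 -0.  -0.  -0.  -0.  -0.  -0.
 -0.  -0.  -0.3]
2 [574.60942533 158.26920021  -0.83287277  -1.71898449] [-0.  -0.  -0.  -0.  -0.  -0.  -0.  -0.  -0.1 -1.   1.2 -0.3 -0.7  0.7
 -0.5  0.5 -0.3]
```

Emit:
servo_tool(
  turn=[
    [0, 0, 0.1],
    [0, 0, 0.1],
    [0, 0, 0.1],
    [0, 0, 0.1],
    [0, 0, 0],
  ],
  dp=[
    [0.042, 0.044, 0],
    [0.042, 0.044, 0],
    [0.042, 0.044, 0],
    [0.042, 0.044, 0],
    [0.042, 0.044, 0],
  ],
  fingers=[0, 0, 0, 0, 0],
)

```text
clock: 1.02
position: [401.1, -372.3, 230.8]
ee_rot: [-0.348, 0.937, -0.001, 0.0]
contact_force: [0.7, -1.1, 0.2]
gripper_width: 0.0
```

Emit:
servo_tool(
  turn=[
    [0, 0, 0],
    [0, 0, 0],
    [0, 0, 0],
    [0, 0, 0],
    [0, 0, 0],
  ],
  dp=[
    [0.03, 0.052, 0],
    [0.03, 0.052, 0],
    [0.03, 0.052, 0],
    [0.03, 0.052, 0],
    [0.03, 0.052, 0],
  ],
  fingers=[0, 0, 0, 0, 0],
)

```text
clock: 1.65
position: [556.2, -103.2, 232.2]
ee_rot: [-0.349, 0.937, -0.002, 0.002]
contact_force: [1.0, -0.5, 0.2]
gripper_width: -0.2
```

Emit:
servo_tool(
  turn=[
    [0, 0, 0],
    [0, 0, 0],
    [0, 0, 0],
    [0, 0, 0],
    [0, 0, 0.02],
  ],
  dp=[
    [-0.012, 0.06, 0],
    [-0.012, 0.06, 0],
    [-0.012, 0.06, 0],
    [-0.012, 0.06, 0],
    [-0.012, 0.06, 0],
  ],
  fingers=[0, 0, 0, 0, 0],
)

```text
clock: 2.28
position: [496.9, 203.9, 232.1]
ee_rot: [-0.358, 0.934, -0.002, 0.003]
contact_force: [0.4, -0.6, -0.3]
gripper_width: 0.2
```

Emit:
servo_tool(
  turn=[
    [0, 0, 0],
    [0, 0, 0],
    [0, 0, 0],
    [0, 0, 0],
    [0, 0, 0],
  ],
  dp=[
    [-0.008, 0.029, 0],
    [-0.008, 0.029, 0],
    [0, 0, -0.05],
    [0, 0, -0.05],
    [0, 0, -0.03],
  ],
  fingers=[0, 0, 0, 0, 0],
)

```text
clock: 2.9
position: [480.6, 271.0, 103.1]
ee_rot: [-0.363, 0.932, 0.0, 0.009]
contact_force: [-0.1, 0.4, 0.7]
gripper_width: -0.3
```

```bash
python3 - <<'E'
from h import *; import cv2
o=[]
for n,x,y in(("top",150,150),("scene",320,120)):
    d=get_image(n);i=d["img"][:,:,::-1].copy()
    o.append(cv2.resize(i[y:y+160,x:x+160],(400,400),interpolation=2))
    L=np.array([[-88,0,47],[88,0,47.]]);c,s=np.cos(-.84),np.sin(-.84)
    print(read_state()["position"])
cv2.imwrite("pics/c2.png",np.hstack(o))
E
```

```text
[478.64469671 269.43891276  99.42146021]
[479.34659069 269.65572865 101.66554474]
```

View pics/c2.png

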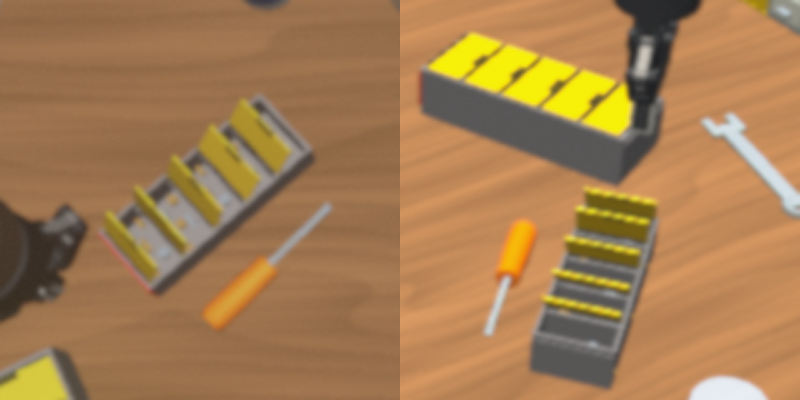

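```bash
python3 - <<'E'
from h import *
d=get_image("top")
f=240/np.tan(np.radians(d["vfov"]/2));M=d["world_from_camera"]
print(proj(d,np.array([[479.3,269.7,100],[480,263,55]])))
for px in([132,308],[174,290],[216,395]):
  for z in(50,60):
    r=M[:3,:3]@[(px[0]-d["cx"])/f,(px[1]-d["cy"])/f,1];t=(z-M[2,3])/r[2];print(px,z,M[:3,3]+t*r)
E
```

```text
[[171.98183124 265.30094879]
 [181.69511948 268.06083467]]
[132, 308] 50 [398.30722469 366.01100192  50.        ]
[132, 308] 60 [397.62155628 362.00713371  60.        ]
[174, 290] 50 [434.04735158 279.04193566  50.        ]
[174, 290] 60 [432.99582216 275.92834383  60.        ]
[216, 395] 50 [218.94221268 184.95263084  50.        ]
[216, 395] 60 [220.09265037 182.80220315  60.        ]
```

```bash
python3 -c "
from h import *
s=read_state();print(s['joints'],s['position'],s['ee_rot'],s['clock'])"
```

```text
[ 0.81079397  0.3818413  -0.35776623  0.01025232 -0.81667188 -1.64601895] [480.8622645  270.75493525 104.07363384] [-3.62785396e-01  9.31836855e-01 -2.87203468e-04  8.17010407e-03] 3.05
```

Emit:
servo_tool(
  turn=[
    [0, 0, 0.16],
    [0, 0, 0.16],
    [0, 0, 0.16],
    [0, 0, 0.16],
    [0, 0, 0.16],
  ],
  dp=[
    [0, 0, 0],
    [0, 0, 0],
    [0, 0, 0],
    [0, 0, 0],
    [0, 0, 0],
  ],
  fingers=[0, 0, 0, 0, 0],
)

```text
clock: 3.68
position: [486.7, 275.0, 115.7]
ee_rot: [-0.707, 0.707, 0.005, 0.017]
contact_force: [-0.4, -0.1, 0.2]
gripper_width: 0.0
```

Emit:
servo_tool(
  turn=[
    [0, 0, 0.16],
    [0, 0, 0.16],
    [0, 0, 0.16],
    [0, 0, 0.16],
    [0, 0, 0.16],
  ],
  dp=[
    [0, 0, 0],
    [0, 0, 0],
    [0, 0, 0],
    [0, 0, 0],
    [0, 0, -0.01],
  ],
  fingers=[0, 0, 0, 0, 0],
)

```text
clock: 4.3
position: [493.2, 279.6, 119.8]
ee_rot: [0.932, -0.362, -0.009, -0.026]
contact_force: [0.1, -0.8, -0.0]
gripper_width: -0.4
```

```bash
python3 -c "
from h import *
for k in range(8):
    s=read_state();print(s['position'],s['joint_vel'].round(4),s['contact_force'].round(1));get_image('top')
print(s['ee_rot'],s['joints'])"
```

```text
[493.16354946 279.58492389 119.80005894] [-0.0295  0.1078 -0.0128 -0.069   0.0857  1.3854] [ 0.1 -0.8 -0. ]
[492.59892064 279.08180694 118.27732428] [ 0.0033  0.0028 -0.0186  0.0043 -0.0173 -0.2804] [ 0.1  0.1 -1.4]
[492.30861115 278.82468822 118.15045092] [ 0.0046 -0.0029 -0.0058  0.0076 -0.0024 -0.1021] [-0.9 -0.   0.1]
[492.24388625 278.77516328 118.11858278] [ 0.0022  0.0003 -0.0045  0.0006  0.004  -0.0163] [-0.1 -0.3  0. ]
[492.15471205 278.78269254 118.00961556] [ 0.0011  0.0043 -0.0055  0.0005  0.0042  0.0079] [-0.7  0.5  0.5]
[492.03064048 278.7242285  117.78682814] [ 0.0002  0.0049 -0.0055 -0.0029  0.0037  0.0121] [ 0.7  0.2 -0.7]
[491.86586589 278.61895765 117.5278174 ] [ 0.0017  0.0044 -0.0058 -0.0024  0.0028  0.0078] [ 0.1 -0.1 -0.7]
[491.74792378 278.56964219 117.29492838] [ 0.0018  0.0061 -0.0061 -0.0002  0.0009  0.008 ] [-0.1  0.3 -0.4]
[ 0.93039854 -0.3656636  -0.00977467 -0.02351921] [ 0.78155473  0.38230616 -0.29412036 -0.04863449 -0.85976309  0.07140089]
```

```bash
cat >> h.py <<'E'
from scipy.spatial.transform import Rotation as R
C=np.array([573.,158.5]);yaw=-.84;u=np.array([np.cos(yaw),np.sin(yaw)]);v=np.array([-u[1],u[0]])
def rep(gx=None,gz=None):
    s=read_state();p=s["position"];q=p[:2]-C
    y=np.r_[-v,0];z=np.array([0,0,-1.]);G=R.from_matrix(np.c_[np.cross(y,z),y,z])
    print("t",s["clock"],"org",(q@u).round(1),(q@v).round(1),"z",p[2].round(1),"turn",(G*R.from_quat(s["ee_rot"]).inv()).as_rotvec().round(3),"F",s["contact_force"].round(1))
    if gx is not None: print("dp",(np.r_[C+gx*u,gz]-p).round(1),"u",u)
E
python3 -c "
from h import *
rep(-135,53)"
```

```text
t 4.7 org -143.7 19.5 z 117.1 turn [-0.051  0.001 -0.091] F [-0.1 -0.1 -0.2]
dp [ -8.7 -19.5 -64.1] u [ 0.66746283 -0.74464312]
```

Emit:
servo_tool(
  turn=[
    [-0.025, 0, -0.045],
    [-0.025, 0, -0.045],
    [0, 0, 0],
    [0, 0, 0],
    [0, 0, 0],
  ],
  dp=[
    [-0.004, -0.01, 0],
    [-0.004, -0.01, -0.02],
    [0, 0, -0.02],
    [0, 0, -0.012],
    [0, 0, 0],
  ],
  fingers=[0, 0, 0, 0, 0],
)

```text
clock: 5.32
position: [484.3, 258.8, 65.5]
ee_rot: [0.912, -0.41, 0.002, -0.001]
contact_force: [-0.2, -0.8, 0.5]
gripper_width: 0.3
```

```bash
python3 -c "
from h import *
rep(-135,53);get_image('top');rep();get_image('top');rep()"
```

```text
t 5.325 org -133.9 0.9 z 65.5 turn [-0.001  0.004  0.004] F [-0.2 -0.8  0.5]
dp [ -1.4   0.2 -12.5] u [ 0.66746283 -0.74464312]
t 5.375 org -133.9 1.4 z 66.2 turn [-0.002  0.005  0.004] F [-0.3 -0.4  1. ]
t 5.425 org -133.9 1.8 z 66.6 turn [-0.003  0.006  0.004] F [0.9 0.6 0.5]
```

Emit:
servo_tool(
  turn=[
    [0, 0, 0],
    [0, 0, 0],
    [0, 0, 0],
    [0, 0, 0],
    [0, 0, 0],
  ],
  dp=[
    [0, 0, -0.007],
    [0, 0, -0.006],
    [0, 0, 0],
    [0, 0, 0],
    [0, 0, 0],
  ],
  fingers=[0, 0, 0, 0, 0],
)

```text
clock: 6.05
position: [485.9, 260.2, 54.3]
ee_rot: [0.912, -0.41, 0.003, -0.004]
contact_force: [0.1, 0.1, -0.1]
gripper_width: -0.6
```

```bash
python3 -c "
from h import *
rep(-135,53);get_image('top');rep();get_image('top');rep()"
```

```text
t 6.05 org -133.9 3.0 z 54.3 turn [-0.005  0.008  0.004] F [ 0.1  0.1 -0.1]
dp [-3.  -1.1 -1.3] u [ 0.66746283 -0.74464312]
t 6.1 org -133.9 3.0 z 54.3 turn [-0.005  0.008  0.004] F [ 0.3 -0.1  0.2]
t 6.15 org -133.9 3.0 z 54.3 turn [-0.005  0.008  0.004] F [-1.  -0.3 -0.1]
```

Emit:
servo_tool(
  turn=[
    [-0.005, 0.008, 0.004],
    [0, 0, 0],
    [0, 0, 0],
    [0, 0, 0],
    [0, 0, 0],
  ],
  dp=[
    [0.007, -0.01, -0.001],
    [0.008, -0.009, 0],
    [0.008, -0.009, 0],
    [0.008, -0.009, 0],
    [0, 0, 0],
  ],
  fingers=[0, 0, 0, 0, 0],
)

```text
clock: 6.78
position: [519.6, 220.0, 53.3]
ee_rot: [0.913, -0.408, 0.0, 0.0]
contact_force: [-0.1, 0.2, 0.2]
gripper_width: 0.1
```

```bash
python3 -c "
from h import *
rep(-80,53)"
```

```text
t 6.775 org -81.4 1.3 z 53.3 turn [0.    0.    0.001] F [-0.1  0.2  0.2]
dp [-0.  -1.9 -0.3] u [ 0.66746283 -0.74464312]
```

Tracking is good, so I'll continue the sweep.

Emit:
servo_tool(
  turn=[
    [0, 0, 0],
    [0, 0, 0],
    [0, 0, 0],
    [0, 0, 0],
    [0, 0, 0],
  ],
  dp=[
    [0.007, -0.009, -0.001],
    [0.008, -0.009, 0],
    [0.008, -0.009, 0],
    [0.008, -0.009, 0],
    [0, 0, 0],
  ],
  fingers=[0, 0, 0, 0, 0],
)

```text
clock: 7.4
position: [552.8, 181.3, 52.2]
ee_rot: [0.913, -0.408, 0.0, 0.0]
contact_force: [-0.5, -0.0, 0.3]
gripper_width: -0.0
```

```bash
python3 - <<'E'
from h import *; import cv2
rep(-30,52)
o=[]
for n,x,y in(("top",150,150),("scene",320,120)):
    d=get_image(n);i=d["img"][:,:,::-1]
    o.append(cv2.resize(i[y:y+160,x:x+160],(400,400),interpolation=2))
cv2.imwrite("pics/c3.png",np.hstack(o))
E
```

```text
t 7.4 org -30.4 0.2 z 52.2 turn [0.    0.    0.001] F [-0.5 -0.   0.3]
dp [ 0.1 -0.4 -0.2] u [ 0.66746283 -0.74464312]
```

View pics/c3.png

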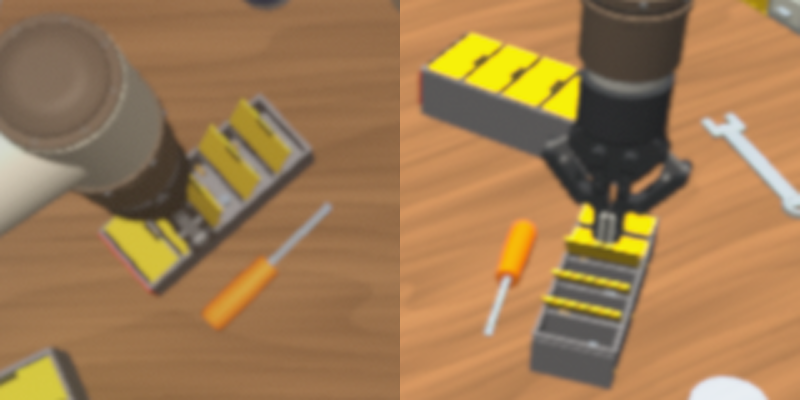

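Lid 1 is down, at top-crop (145,255). Lid 2 is under the fingers, lids 3–5 are still up, and the organiser hasn't moved. I'll continue.

Emit:
servo_tool(
  turn=[
    [0, 0, 0],
    [0, 0, 0],
    [0, 0, 0],
    [0, 0, 0],
    [0, 0, 0],
  ],
  dp=[
    [0.008, -0.009, 0],
    [0.008, -0.009, 0],
    [0.008, -0.009, 0],
    [0.008, -0.009, 0],
    [0, 0, 0],
  ],
  fingers=[0, 0, 0, 0, 0],
)

```text
clock: 8.12
position: [586.4, 143.5, 52.2]
ee_rot: [0.913, -0.407, 0.0, 0.0]
contact_force: [-1.0, -0.3, 0.4]
gripper_width: -0.1
```

Emit:
servo_tool(
  turn=[
    [0, 0, 0],
    [0, 0, 0],
    [0, 0, 0],
    [0, 0, 0],
    [0, 0, 0],
  ],
  dp=[
    [0.008, -0.009, 0],
    [0.008, -0.009, 0],
    [0.008, -0.009, 0],
    [0.008, -0.009, 0],
    [0, 0, 0],
  ],
  fingers=[0, 0, 0, 0, 0],
)

```text
clock: 8.75
position: [620.7, 104.8, 52.1]
ee_rot: [0.913, -0.408, 0.0, 0.0]
contact_force: [-0.3, -0.0, 0.0]
gripper_width: 0.1
```

```bash
python3 -c "
from h import *
rep(78,50)"
```

```text
t 8.75 org 71.8 -0.3 z 52.1 turn [ 0.  0. -0.] F [-0.3 -0.   0. ]
dp [ 4.4 -4.4 -2.1] u [ 0.66746283 -0.74464312]
```

Emit:
servo_tool(
  turn=[
    [0, 0, 0],
    [0, 0, 0],
    [0, 0, 0],
    [0, 0, 0],
    [0, 0, 0],
  ],
  dp=[
    [0.003, -0.003, 0],
    [0, 0, -0.002],
    [0, 0, -0.002],
    [0, 0, 0],
    [0, 0, 0],
  ],
  fingers=[0, 0, 0, 0, 0],
)

```text
clock: 9.38
position: [623.3, 102.1, 47.7]
ee_rot: [0.913, -0.407, -0.0, 0.0]
contact_force: [-0.1, 0.5, 0.2]
gripper_width: 0.1
```

Emit:
servo_tool(
  turn=[
    [0, 0, 0],
    [0, 0, 0],
    [0, 0, 0],
    [0, 0, 0],
    [0, 0, 0],
  ],
  dp=[
    [0, 0, -0.001],
    [0, 0, 0],
    [0, 0, 0],
    [0, 0, 0],
    [0, 0, 0],
  ],
  fingers=[0, 0, 0, 0, 0],
)

```text
clock: 10.0
position: [623.4, 102.4, 47.2]
ee_rot: [0.913, -0.407, 0.0, 0.0]
contact_force: [-0.1, 0.0, 0.2]
gripper_width: -0.2
```

Emit:
servo_tool(
  turn=[
    [0, 0, 0],
    [0, 0, 0],
    [0, 0, 0],
    [0, 0, 0],
    [0, 0, 0],
  ],
  dp=[
    [0, 0, 0.02],
    [-0.026, 0.029, 0],
    [-0.026, 0.029, 0],
    [-0.026, 0.029, 0],
    [-0.02, 0.024, 0],
  ],
  fingers=[0, 0, 0, 0, 0],
)

```text
clock: 10.62
position: [523.9, 214.4, 66.8]
ee_rot: [0.912, -0.409, 0.0, -0.0]
contact_force: [-0.0, 0.6, -0.3]
gripper_width: -0.1
```

Emit:
servo_tool(
  turn=[
    [0, 0, 0],
    [0, 0, 0],
    [0, 0, 0],
    [0, 0, 0],
    [0, 0, 0],
  ],
  dp=[
    [0, 0, 0],
    [0, 0, 0],
    [0, 0, -0.008],
    [0, 0, 0],
    [0, 0, 0],
  ],
  fingers=[0, 0, 0, 0, 0],
)

```text
clock: 11.25
position: [524.2, 213.8, 57.9]
ee_rot: [0.912, -0.409, -0.0, 0.0]
contact_force: [-0.0, 0.7, 0.3]
gripper_width: 0.2
```

```bash
python3 -c "
from h import *
rep(-78,48)"
```

```text
t 11.25 org -73.7 0.6 z 57.9 turn [ 0.    -0.     0.003] F [-0.   0.7  0.3]
dp [-3.3  2.8 -9.9] u [ 0.66746283 -0.74464312]
```

Emit:
servo_tool(
  turn=[
    [0, 0, 0],
    [0, 0, 0],
    [0, 0, 0],
    [0, 0, 0],
    [0, 0, 0],
  ],
  dp=[
    [0, 0, -0.004],
    [0, 0, -0.004],
    [0, 0, 0],
    [0, 0, 0],
    [0, 0, 0],
  ],
  fingers=[0, 0, 0, 0, 0],
)

```text
clock: 11.88
position: [524.5, 213.4, 49.2]
ee_rot: [0.912, -0.41, -0.0, 0.0]
contact_force: [-0.0, 0.8, 0.7]
gripper_width: -0.2
```

```bash
python3 -c "
from h import *
rep(-78,48)"
```

```text
t 11.875 org -73.2 0.6 z 49.2 turn [ 0.    -0.     0.004] F [-0.   0.8  0.7]
dp [-3.6  3.2 -1.2] u [ 0.66746283 -0.74464312]
```

Emit:
servo_tool(
  turn=[
    [0, 0, 0],
    [0, 0, 0],
    [0, 0, 0],
    [0, 0, 0],
    [0, 0, 0],
  ],
  dp=[
    [0, 0, -0.001],
    [0.008, -0.009, 0],
    [0.008, -0.009, 0],
    [0.008, -0.009, 0],
    [0.008, -0.009, 0],
  ],
  fingers=[0, 0, 0, 0, 0],
)

```text
clock: 12.5
position: [558.7, 175.4, 48.5]
ee_rot: [0.912, -0.409, 0.0, -0.0]
contact_force: [0.0, -0.3, -0.1]
gripper_width: -0.4
```

Emit:
servo_tool(
  turn=[
    [0, 0, 0],
    [0, 0, 0],
    [0, 0, 0],
    [0, 0, 0],
    [0, 0, 0],
  ],
  dp=[
    [0.008, -0.009, 0],
    [0.008, -0.009, 0],
    [0.008, -0.009, 0],
    [0.008, -0.009, 0],
    [0, 0, 0],
  ],
  fingers=[0, 0, 0, 0, 0],
)

```text
clock: 13.12
position: [593.8, 135.4, 48.3]
ee_rot: [0.912, -0.41, 0.0, -0.0]
contact_force: [-0.4, -0.1, 0.3]
gripper_width: -0.2
```

```bash
python3 -c "
from h import *
rep(78,47.5)"
```

```text
t 13.125 org 31.1 0.1 z 48.3 turn [0.    0.001 0.005] F [-0.4 -0.1  0.3]
dp [ 31.2 -35.   -0.8] u [ 0.66746283 -0.74464312]
```

Now I'll finish the pass, lift, retreat along +u and up, and check.

Emit:
servo_tool(
  turn=[
    [0, 0, 0],
    [0, 0, 0],
    [0, 0, 0],
    [0, 0, 0],
    [0, 0, 0],
  ],
  dp=[
    [0.008, -0.009, 0],
    [0.008, -0.009, 0],
    [0.008, -0.009, 0],
    [0.007, -0.008, 0],
    [0.005, -0.006, 0],
  ],
  fingers=[0, 0, 0, 0, 0],
)

```text
clock: 13.75
position: [631.9, 92.2, 48.2]
ee_rot: [0.912, -0.41, 0.0, -0.0]
contact_force: [0.2, -0.1, -0.3]
gripper_width: -0.2
```

Emit:
servo_tool(
  turn=[
    [0, 0, 0],
    [0, 0, 0],
    [0, 0, 0],
    [0, 0, 0],
    [0, 0, 0],
  ],
  dp=[
    [0, 0, 0.03],
    [0, 0, 0.05],
    [0, 0, 0.06],
    [0, -0.05, 0.03],
    [0, -0.06, 0],
  ],
  fingers=[0, 0, 0, 0, 0],
)

```text
clock: 14.38
position: [631.9, -19.3, 222.6]
ee_rot: [0.913, -0.407, 0.0, 0.001]
contact_force: [0.4, 0.4, 0.3]
gripper_width: 0.0
```

Emit:
servo_tool(
  turn=[
    [0, 0, 0],
    [0, 0, 0],
    [0, 0, 0],
    [0, 0, 0],
    [0, 0, 0],
  ],
  dp=[
    [-0.02, -0.058, 0],
    [-0.02, -0.058, 0],
    [-0.02, -0.058, 0],
    [-0.02, -0.058, 0],
    [0, 0, 0],
  ],
  fingers=[0, 0, 0, 0, 0],
)

```text
clock: 15.0
position: [548.9, -260.6, 223.9]
ee_rot: [0.913, -0.409, 0.001, 0.001]
contact_force: [1.0, 0.8, 0.1]
gripper_width: 0.0
```

```bash
python3 - <<'E'
from h import *; import cv2
rep()
o=[]
for n,x,y in(("top",150,150),("scene",320,160)):
    d=get_image(n);i=d["img"][:,:,::-1].copy()
    cv2.imwrite(f"pics/end_{n}.png",i)
    P=np.array([[sx,sy,44.] for sx,sy in((-93,35),(-93,-35),(93,-35),(93,35))]);P[:,:2]=C+P[:,:1]*u+P[:,1:2]*v
    print(n,proj(d,P).round(1).tolist())
    o.append(cv2.resize(i[y:y+130,x:x+130],(400,400),interpolation=2))
cv2.imwrite("pics/c4.png",np.hstack(o))
E
```

```text
t 15.0 org 296.0 -297.6 z 223.9 turn [0.003 0.002 0.002] F [1.  0.8 0.1]
top [[189.6, 242.8], [210.4, 265.9], [274.1, 209.1], [253.2, 187.2]]
scene [[422.4, 205.2], [392.4, 199.6], [372.4, 252.0], [406.0, 259.3]]
```

View pics/c4.png

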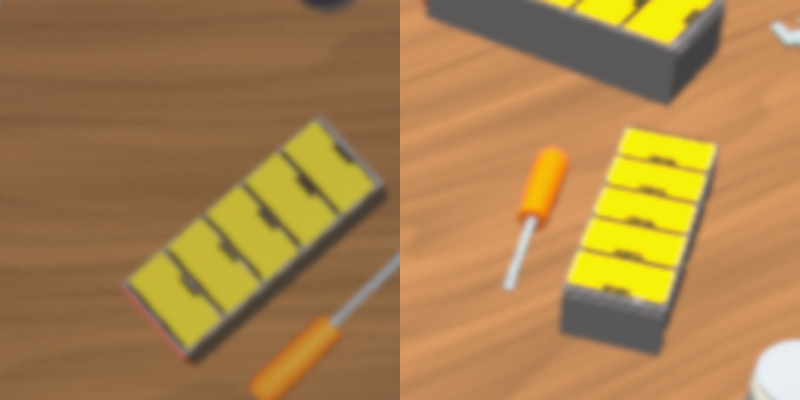

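View pics/end_top.png

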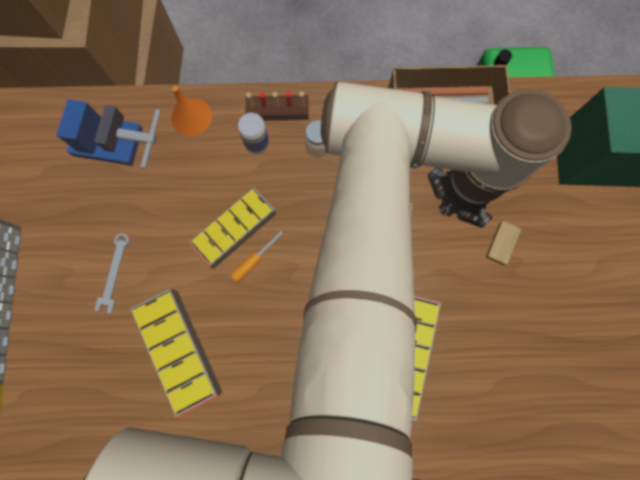

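All five lids are flat, and the organiser and screwdriver are where they were.

```bash
python3 -c "
from bench import *
print(job_done(), read_state()['clock'])"
```

```text
the job is handed in; nothing more can be done
the job is handed in; nothing more can be done
```

I swept the closed fingertips along the row from the red-strip end, at about 52–53 mm height. I lowered lightly on lid 5 (tip at 47 mm), then went along the row again at about 48 mm to shut the lids flat. After that I lifted the arm clear and handed the job in at about 15 s of the 40 s allowed.

- **Lids:** in the last top and scene pictures all five look shut flat. The second pass left at most about 1–1.5 mm of gap at each free edge, roughly 0.05 rad against the 0.12 rad limit. I judged this from the pictures and the tip height; the lid angles were not measured directly.
- **Order:** a picture partway showed lid 1 down, lid 2 under the fingers and lids 3–5 still open. I took no picture between lids 3, 4 and 5.
- **Organiser and bystanders:** the organiser sits on its starting outline to within about 1–2 pixels. The screwdriver, wrench, can and offcut look unmoved. The arm hid the tray and collar and part of the jar in the final top view, and I did not view the full scene picture to check them; the arm never went low near them.
- **Force:** the wrist readings at the end of each call stayed at noise level, about 1 N.
- **Disagreements:** the two-view height fit put the organiser 2–4 mm below the bench, so I relied on contact at about 47 mm, which agrees with the stated height. The arm drifted by up to about 20 mm and 0.05 rad while turning in place, and I corrected that before touching anything.

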